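Gauge a turned roundel

ROBOT

A 6-joint arm with a two-finger parallel gripper is mounted at the origin on the work surface. World frame = base frame: x ahead of the robot, y to its left, z up, the work surface at z = 0. Lengths are in mm, angles in rad, forces in N, time in s.
With the tool pointing down it reaches from about 275 to 750 mm from the base axis. Payload 10.2 kg.
Tool frame: the origin (TCP) lies at the centre of the arm's flange, where the gripper is bolted on; the fingertips stand 173 mm ahead of it and the grasp point (between the pads) lies 155 mm ahead of it; z points along the fingers, y is the line along which they close (so a half turn about z gives the same grasp; the last joint's range is limited). The gripper opens to 85 mm and grips with 20 to 120 N. Pads are 22 mm wide; open, the fingers measure 114 mm over their backs; the gripper's body (76 mm by 85 mm) begins 54 mm behind the grasp point. The pads swing forward as they close: fully open they stand 13 mm farther back than shut.
Start: joints at [0.883, 0.313, 1.498, -0, 1.331, -0.223], TCP at [235.342, 469.304, 404.694] pointing down, gripper open.
Joint ranges: [-2.94, 2.94], [-0.97, 2.17], [0.19, 2.56], [-1.23, 4.37], [0.02, 3.11], [-2.88, 2.88]. Speed limits (rad/s): [2.39, 2.39, 3.01, 3.14, 3.14, 3.14].

INTERFACE

Orientations are given as a unit quaternion [w, x, y, z].
In Python, from rig import ctrl gives the robot as it stands.
- The arm moves only by the tool jog_arm, called after "Call:" in YAML: its name, and indented under it one key for each argument. Schema: {"type":"object","properties":{"offsets":{"type":"array","items":{"type":"number"},"minItems":6,"maxItems":48},"finger_gap":{"type":"number"},"grip_force":{"type":"number"},"only":{"type":"string"},"quiet":{"type":"boolean"},"lines":{"type":"string"}},"required":["offsets"],"additionalProperties":false}. offsets is one flat list of numbers that holds 1 to 8 rows one after another, with no inner brackets; each row has 6 numbers: dx, dy, dz in fractions of the full range, 1 being 75 cm, then a rotation vector rx, ry, rz in normalised numbers (1 is 60 degrees); each row is the pose to reach, as a shift and turn from the pose commanded when the call began, along the tool's axes at that moment; what a row does not reach only later rows make up. A row lasts 1/10 s, in which the tool goes at most 50 mm and 0.15 rad, less where a joint would pass 70% of its speed; a pose out of reach is approached as far as the arm can. finger_gap is the opening from 0.0 (shut) to 1.0 (fully open), set as the call begins (left out keeps the last). The fingers move at their own pace and stop on an object; grip_force is the grip in N (left out, the last holds). Time passes only in rows, so rows that do not move let the fingers close. The tool returns the time, the measured TCP pose, the force, the opening and the grip force at its end. only (a regular expression) keeps the lines of the reply that match it, lines (a string "A,B") keeps lines A to B, and quiet returns only ok. Input that does not fit is refused with a message, and nothing moves.
- ctrl.sense(): the state, without advancing time (a new reading comes with each control period).
- ctrl.capture(name): name is "side" or "top" or "wrist"; returns the picture (480x640x3 uint8, red, green, blue); there is no depth.
- ctrl.calibration(name): a dict with "fx", "fy", "cx", "cy" (pixels), "distortion" ([k1, k2, p1, p2, k3] as OpenCV has them; the pictures are not rectified), "position" and "attitude" of the camera in the world. Camera axes: x right, y down, z forward; pixel columns grow to the right and rows downward; lengths in mm; the calibration is good to about 2 mm. A picture is of the moment at which its call begins: read the wrist's pose just before it. calibration takes no time and is no camera call; for the wrist camera it gives the pose at the moment of the call.
- ctrl.finish_job(): hands the job in; it is judged then, once.
The state is a dict: "time_s": time; "joints": joint angles; "dq": joint speeds; "tau": joint torques, N m; "eef_pos": TCP position; "ee_rot": TCP orientation; "force": force on the tool from outside, world axes, zero at the start; "wrist_torque": the same for the moment, N m; "grip_width": opening from 0.0 (shut) to 1.0 (fully open); "grip_force": force on a finger pad.
Only numpy, scipy, OpenCV 4.12 (cv2) and the standard library are available. Lean on these libraries where they do the work, as an engineer would, in place of code of your own. Each camera call takes 0.05 s, during which the arm holds its last target. There are 200 camera calls.

TASK

Of the two turned wooden roundels, take the smaller one by its spigot and size it in the plywood gauge: first set it flat over the smallest pocket so that it rests on the gauge there, then lower it, without dropping it, into the next pocket up, which it enters. Leave it lying flat on the floor of that middle pocket.

Things in the scene. Friction and masses are not known exactly. Their poses are not given: they have to be found in the camera images.
- roundel: The smaller roundel: a light-wood disc 56 mm across, 18 mm thick, lying flat, with a round spigot 28 mm across and 34 mm tall standing on its middle (52 mm tall in all, about 50 g). Loose on the bench; grip the spigot from above, any yaw. Origin: centre of its underside, z up. Not to be used: a bigger roundel (92 mm disc) and a square blank (64 mm) with like spigots nearby.
- gauge: The stepped gauge: a flat plywood board 140 x 282 x 22 mm (x, y, z), fixed to the bench, with three round flat-floored pockets in a row along its y axis: 38, 76 and 112 mm across, all 14 mm deep (floor 8 mm above the underside). Centres at y = +108, +37 and -71 mm, x = 0. Origin at the centre of the underside, z up.
- gauge_hole0 (a point): Centre of the mouth of the smallest pocket (38 mm across, too small for the roundel), level with the gauge's top face, 22 mm above the bench; axes as the gauge's.
- gauge_hole1 (a point): Centre of the mouth of the middle pocket (76 mm across, 14 mm deep, so that the roundel enters with 10 mm to spare all round), level with the gauge's top face, 22 mm above the bench; axes as the gauge's.

How it is judged:
By the outcome, as a careful person would: the job done as asked, in the order asked, and still so for the second after the job is handed in, with the robot touching nothing.
It also fails if it takes over 42 s, if anything falls off the work surface, if the arm or the gripper's body presses on something with over 40 N, if the wrist force passes 120 N, or if a joint passes its speed limit or range.

## Working session

There is one attempt and no reset: what is moved stays moved. The work goes in short steps, Python scripts to look and compute and a tool call to move; the robot and the scene stay as the last step left them, time stands still between calls to the robot, and variables do not carry over. Pictures are saved under pics/ and viewed, at most 10 in all, crops included, and the job is handed in when it is done.

```bash
ls; mkdir -p pics
```

Run:
```python
from rig import ctrl
import cv2
for n in("top","side"):
    cv2.imwrite(f"pics/{n}0.png",ctrl.capture(n)[:,:,::-1]); print(ctrl.calibration(n))
print(ctrl.sense())
```

```text
pics
rig.py
{'fx': 486.567495028196, 'fy': 486.567495028196, 'cx': 320.9693159088311, 'cy': 235.85566273294202, 'distortion': array([0.00182032, 0.        , 0.        , 0.        , 0.        ]), 'position': array([453.66870473,  52.33756381, 837.92224206]), 'attitude': array([ 0.04587304, -0.70316751,  0.70862341, -0.03611061])}
{'fx': 543.635435797276, 'fy': 543.635435797276, 'cx': 319.3589107875502, 'cy': 233.6884962531999, 'distortion': array([-0.00019249,  0.        ,  0.        ,  0.        ,  0.        ]), 'position': array([  98.95150868, -384.3577577 ,  469.01768099]), 'attitude': array([-0.44427563,  0.8071597 , -0.3455833 ,  0.17800158])}
{'time_s': 0.1, 'joints': array([ 8.82607472e-01,  3.13401917e-01,  1.49833559e+00,  8.21235158e-06,
        1.33100137e+00, -2.23393411e-01]), 'dq': array([-0.00016009, -0.00044172, -0.00213268,  0.00113616,  0.00062101,
       -0.00210695]), 'tau': array([ 2.13562314e-03, -4.12897646e+01, -2.60140461e+01, -2.65562294e-04,
        3.04689056e-03,  8.33683544e-05]), 'eef_pos': array([235.31601142, 469.28001179, 404.19777108]), 'ee_rot': array([-2.55847249e-04,  2.30312361e-01,  9.73116585e-01, -5.12845080e-04]), 'force': array([-0.29223315, -0.21063741,  0.5383807 ]), 'wrist_torque': array([-0.02379252,  0.05504835,  0.02625748]), 'grip_force': 0.0, 'grip_width': 1.0031028314810393}
```

View pics/top0.png

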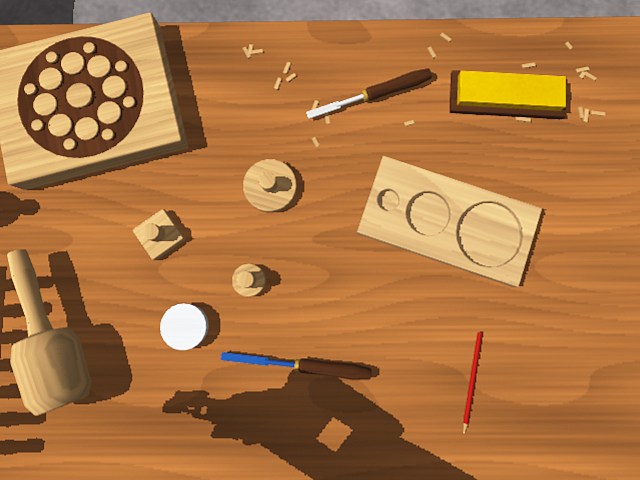

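View pics/side0.png

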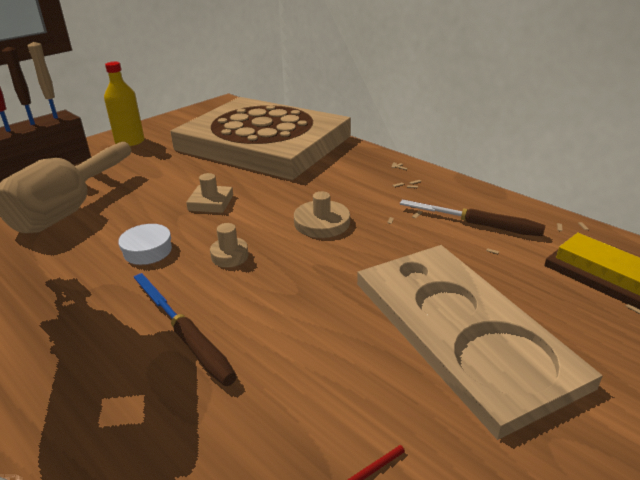

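The top view shows the small roundel at about (249,280), with the gauge's pockets at (389,200), (429,214) and (490,234). In the side view the roundel is at (229,245) and the gauge at lower right. Next I mask the light wood and triangulate.

Create h.py:
```python
import numpy as np, cv2
from scipy.spatial.transform import Rotation as R
def ray(c,p):
    K=np.array([[c['fx'],0,c['cx']],[0,c['fy'],c['cy']],[0,0,1]])
    u=cv2.undistortPoints(np.array([[p]],float),K,c['distortion'])[0,0]
    q=np.asarray(c['attitude']); d=R.from_quat(q[[1,2,3,0]]).apply([u[0],u[1],1])
    return np.asarray(c['position'],float),d/np.linalg.norm(d)
def plane(c,p,z):
    o,d=ray(c,p); return o+d*(z-o[2])/d[2]
def tri(c1,p1,c2,p2):
    o1,d1=ray(c1,p1);o2,d2=ray(c2,p2)
    t=np.linalg.lstsq(np.c_[d1,-d2],o2-o1,rcond=None)[0]
    a,b=o1+t[0]*d1,o2+t[1]*d2
    return (a+b)/2,np.linalg.norm(a-b)
def mask(im): # rgb, light wood
    h=cv2.cvtColor(im,cv2.COLOR_RGB2HSV)
    return ((h[...,1]<140)&(h[...,2]>95)&(h[...,1]>40)).astype(np.uint8)*255
```

Run:
```python
import cv2,numpy as np
from h import *
out=[]
for n,b,g in(("top",(219,250,60,60),(350,150,200,145)),("side",(200,215,60,60),(350,240,255,195))):
    im=cv2.imread(f"pics/{n}0.png")[:,:,::-1].copy(); m=mask(im)
    cs,_=cv2.findContours(m,cv2.RETR_EXTERNAL,cv2.CHAIN_APPROX_NONE)
    for c in cs:
        if cv2.contourArea(c)>300:
            print(n,cv2.boundingRect(c),cv2.contourArea(c),cv2.approxPolyDP(c,6,True)[:,0].tolist())
    x,y,w,h=b; a=np.hstack([cv2.resize(k[y:y+h,x:x+w],(400,400),interpolation=0) for k in (im,cv2.cvtColor(m,8))]); out.append(a[:300] if 0 else cv2.resize(a,(600,300),interpolation=0))
cv2.imwrite("pics/z0.png",np.vstack(out)[:,:,::-1])
```

```text
top (232, 264, 33, 33) 804.0 [[241, 265], [233, 286], [254, 295], [263, 273]]
top (7, 250, 79, 166) 6176.0 [[14, 250], [7, 256], [28, 336], [12, 345], [10, 362], [24, 405], [37, 415], [68, 403], [85, 383], [74, 339], [45, 328], [27, 259]]
top (133, 209, 50, 51) 1335.0 [[162, 209], [133, 229], [153, 259], [182, 239]]
top (243, 159, 54, 53) 2120.5 [[266, 159], [248, 170], [243, 189], [255, 207], [272, 211], [289, 202], [296, 184], [290, 168]]
top (357, 156, 185, 131) 13816.5 [[382, 157], [357, 233], [518, 285], [541, 208]]
top (0, 12, 182, 173) 22559.0 [[150, 12], [0, 50], [0, 143], [9, 184], [180, 141], [173, 84]]
side (357, 245, 245, 195) 21374.5 [[357, 272], [362, 290], [497, 439], [501, 425], [568, 392], [576, 399], [584, 394], [580, 387], [589, 392], [586, 384], [601, 376], [441, 245]]
side (210, 223, 26, 41) 346.0 [[231, 223], [217, 227], [214, 263], [213, 256], [231, 257], [218, 242], [219, 232], [235, 228]]
side (294, 191, 56, 40) 1029.5 [[349, 211], [330, 201], [341, 219], [320, 219], [315, 201], [329, 194], [315, 192], [295, 210], [294, 225], [330, 230]]
side (0, 142, 129, 54) 1794.0 [[128, 145], [114, 144], [75, 166], [38, 160], [3, 179], [0, 191], [27, 195]]
side (109, 61, 531, 175) 6256.5 [[109, 61], [120, 63], [141, 120], [227, 93], [237, 97], [172, 132], [291, 159], [319, 139], [327, 152], [321, 138], [349, 118], [353, 137], [639, 235], [352, 136], [349, 116], [226, 93], [141, 120], [120, 63]]
```

View pics/z0.png

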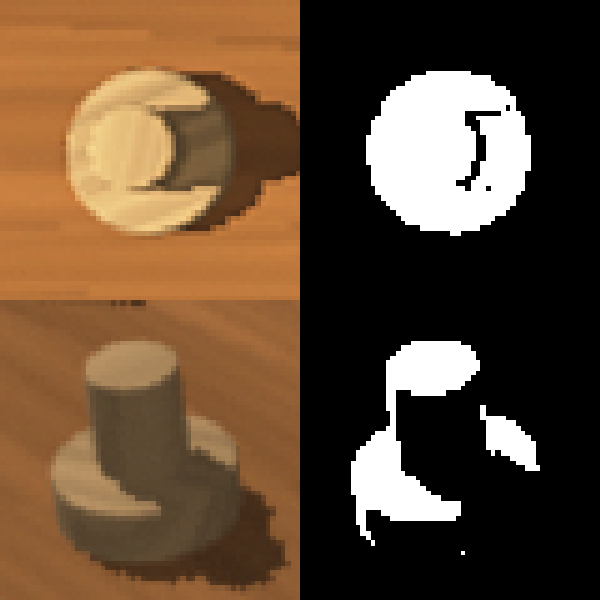

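The zoom shows the roundel's spigot top centred at about (245.0,279.4) in the top view and (226.4,228.2) in the side view. Its disc is centred at about (248.6,280.4) in the top view.

Run:
```python
from rig import ctrl
from h import *
np.set_printoptions(precision=1,suppress=True)
T,S=ctrl.calibration("top"),ctrl.calibration("side")
p,e=tri(T,(245,279.4),S,(226.4,228.2));print("spigot",p,e,"disc@18",plane(T,(248.6,280.4),17),"sp@52",plane(T,(245,279.4),52),plane(S,(226.4,228.2),52))
A=[(382,156.5),(357.5,233),(520,285.5),(542,208)];B=[(441,245.5),(357.5,272.5),(500,425),(600.5,376)]
for t,s in zip(A,B): print(tri(T,t,S,s),plane(T,t,22))
im=cv2.imread("pics/top0.png")[:,:,::-1].copy();m=mask(im)
cs,_=cv2.findContours(m,0,1);c=max((c for c in cs if 9000<cv2.contourArea(c)<17000),key=cv2.contourArea)
P=np.array([plane(T,q[0]+0.,22)[:2] for q in c],np.float32)
r=cv2.minAreaRect(P);print(r)
b=cv2.boxPoints(r);i=[np.linalg.norm(b[0]-b[1]),np.linalg.norm(b[1]-b[2])]
ax=(b[1]-b[0])/i[0] if i[0]>i[1] else (b[2]-b[1])/i[1]
if ax[1]<0: ax=-ax
print("axis",ax)
for s in (1,):
  for k in (108,37,-71): print("hole",np.array(r[0])+k*ax)
for q in ((389,200),(429,214),(490,234)): print("pix hole",plane(T,q,22))
s=ctrl.sense();print(R.from_quat(s['ee_rot'][[1,2,3,0]]).as_matrix())
```

```text
spigot [476.6 185.5  50.3] 2.3339919057327196 disc@18 [474.9 185.8  17. ] sp@52 [475.6 185.9  52. ] [475.9 182.4  52. ]
(array([687.2, -44.3,  19.9]), np.float64(4.124069315486569)) [685.1 -42.5  22. ]
(array([554.1,   0.7,  21.3]), np.float64(2.5946042395081896)) [553.1   1.6  22. ]
(array([ 462.4, -265. ,   22.8]), np.float64(2.2969847427429677)) [ 463.1 -266.2   22. ]
(array([ 592.9, -310.3,   21. ]), np.float64(0.6306602806890522)) [ 592.9 -310.2   22. ]
((573.1417236328125, -152.5805206298828), (282.9483947753906, 142.7141876220703), 70.51231384277344)
axis [0.3 0.9]
hole [609.2 -50.8]
hole [ 585.5 -117.7]
hole [ 549.5 -219.5]
pix hole [609.2 -52.8  22. ]
pix hole [ 584.5 -119.7   22. ]
pix hole [ 549.5 -220.8   22. ]
[[-0.9  0.4 -0. ]
 [ 0.4  0.9 -0. ]
 [ 0.  -0.  -1. ]]
```

Heights agree with the text: spigot top 50, gauge top about 21. I move above the roundel and check with the wrist camera.

Careful with the scale: shifts go in shares of 75 cm and turns go in shares of 60 degrees. That gives: -320 mm / 750 = -0.4267, -285 mm / 750 = -0.38.

Call:
jog_arm:
  offsets: [-0.0267, -0.012, 0.0053, 0, 0, 0, -0.08, -0.0347, 0.0173, 0, 0, 0, -0.14, -0.06, 0.0293, 0, 0, 0, -0.2, -0.0853, 0.0427, 0, 0, 0, -0.26, -0.1107, 0.056, 0, 0, 0, -0.32, -0.1373, 0.0693, 0, 0, 0, -0.38, -0.1627, 0.0827, 0, 0, 0, -0.4267, -0.1827, 0.092, 0, 0, 0]
  finger_gap: 0.8

```text
time_s: 0.9
eef_pos: [461.2, 201.1, 334.9]
ee_rot: [-0.0, 0.231, 0.973, -0.0]
force: [-0.3, 1.1, -0.7]
grip_width: 0.804
grip_force: 0.0
```

Call:
jog_arm:
  offsets: [-0.02, -0.008, 0.02, 0, 0, 0, -0.0293, -0.012, 0.0333, 0, 0, 0, -0.0293, -0.012, 0.0333, 0, 0, 0, -0.0293, -0.012, 0.0333, 0, 0, 0]

```text
time_s: 1.3
eef_pos: [475.2, 186.2, 310.9]
ee_rot: [-0.0, 0.23, 0.973, 0.0]
force: [0.5, 0.4, 0.6]
grip_width: 0.795
grip_force: 0.0
```

Run:
```python
from rig import ctrl
from h import *
c=ctrl.calibration("wrist");im=ctrl.capture("wrist");cv2.imwrite("pics/w1.png",im[:,:,::-1]);print(c)
s=ctrl.sense();print(s['eef_pos'],R.from_quat(s['ee_rot'][[1,2,3,0]]).as_matrix().round(3),s['time_s'])
```

```text
{'fx': 361.6746840159697, 'fy': 361.6746840159697, 'cx': 321.86997531380104, 'cy': 244.56234219398553, 'distortion': array([-0.05791265,  0.        ,  0.        ,  0.        ,  0.        ]), 'position': array([416.78431769, 215.69035826, 280.08906933]), 'attitude': array([0.11241842, 0.84332823, 0.52092677, 0.06924514])}
[475.12870673 186.39210152 311.1986593 ] [[-0.894  0.447  0.   ]
 [ 0.447  0.894  0.   ]
 [-0.     0.    -1.   ]] 1.35
```

View pics/w1.png

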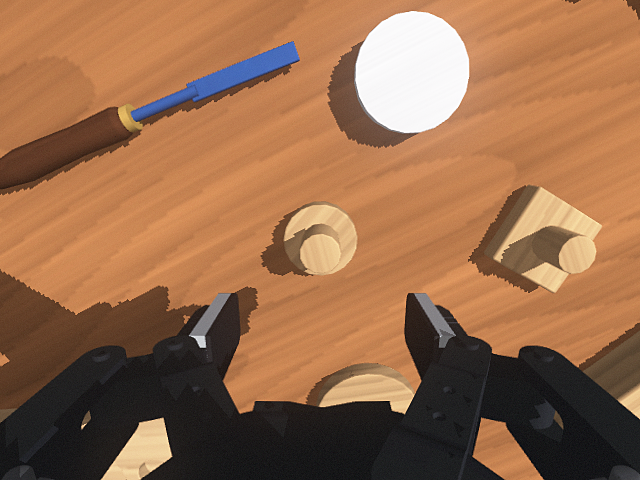

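The wrist view shows the spigot top at about (320,254), radius 20, and the disc at about (320.5,240), clear of its neighbours.

Run:
```python
from rig import ctrl
from h import *
np.set_printoptions(precision=1,suppress=True)
c=ctrl.calibration("wrist");T=ctrl.calibration("top")
print(plane(c,(320,254),52),plane(c,(320.5,240),17),tri(c,(320,254),T,(245,279.4)))
p,_=tri(c,(320,254),T,(245,279.4))
s=ctrl.sense();M=R.from_quat(s['ee_rot'][[1,2,3,0]]).as_matrix()
print(M.T@(np.array([*plane(c,(320,254),52)[:2],196])-s['eef_pos']))
```

```text
[477.5 184.1  52. ] [477.2 184.5  17. ] (array([475.6, 184.9,  58.7]), np.float64(0.37505881258883844))
[ -3.2  -1.  115.2]
```

To row units: 115 mm / 750 = 0.1533, 110 mm / 750 = 0.1467.

Call:
jog_arm:
  offsets: [-0.0013, -0.0007, 0.016, 0, 0, 0, -0.0033, -0.0013, 0.0467, 0, 0, 0, -0.0033, -0.0013, 0.08, 0, 0, 0, -0.0033, -0.0013, 0.1093, 0, 0, 0, -0.0033, -0.0013, 0.1333, 0, 0, 0, -0.0033, -0.0013, 0.1467, 0, 0, 0, -0.0033, -0.0013, 0.1533, 0, 0, 0, -0.0033, -0.0013, 0.1533, 0, 0, 0]
  finger_gap: 0.8

```text
time_s: 2.15
eef_pos: [477.3, 183.7, 195.6]
ee_rot: [-0.0, 0.23, 0.973, -0.0]
force: [0.8, -0.1, 0.1]
grip_width: 0.804
grip_force: 0.0
```

Call:
jog_arm:
  offsets: [0, 0, 0, 0, 0, 0, 0, 0, 0, 0, 0, 0, 0, 0, 0, 0, 0, 0, 0, 0, 0, 0, 0, 0, 0, 0, 0, 0, 0, 0, 0, 0, 0, 0, 0, 0, 0, 0, 0, 0, 0, 0, 0, 0, 0, 0, 0, 0]
  finger_gap: 0
  grip_force: 30

```text
time_s: 2.95
eef_pos: [477.6, 183.5, 196.4]
ee_rot: [0.0, 0.23, 0.973, 0.0]
force: [-1.5, -0.2, 6.8]
grip_width: 0.321
grip_force: 29.4
```

To row units: -60 mm / 750 = -0.08, -55 mm / 750 = -0.0733.

Call:
jog_arm:
  offsets: [0, 0, -0.0067, 0, 0, 0, 0, 0, -0.0267, 0, 0, 0, 0, 0, -0.0533, 0, 0, 0, 0, 0, -0.0733, 0, 0, 0, 0, 0, -0.08, 0, 0, 0, 0, 0, -0.08, 0, 0, 0, 0, 0, -0.08, 0, 0, 0]

```text
time_s: 3.65
eef_pos: [477.2, 183.4, 255.0]
ee_rot: [-0.001, 0.23, 0.973, -0.0]
force: [-0.1, 0.9, -1.4]
grip_width: 0.315
grip_force: 29.6
```

Run:
```python
from rig import ctrl
from h import *
out=[]
c=ctrl.calibration("wrist")
im=ctrl.capture("wrist")[:,:,::-1]; sd=ctrl.capture("side")[:,:,::-1]
cv2.imwrite("pics/w2.png",np.hstack([im[200:440,200:440].repeat(2,0).repeat(2,1)[:, :400],cv2.resize(sd[100:340,130:330],(400,480))]))
s=ctrl.sense();print(s['eef_pos'],s['force'],c['position'])
```

```text
[477.23064733 183.45078597 254.90061601] [ 0.34428673 -0.10509122 -0.29978923] [418.81993701 212.95645169 224.28339868]
```

View pics/w2.png

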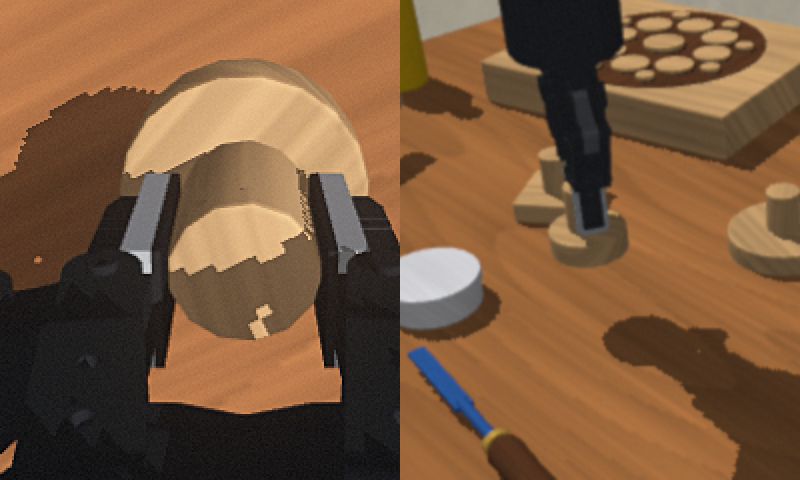

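The roundel is held level, with the spigot top at about wrist pixel (322.5,336). I carry it to beside the gauge and view the pockets from the wrist.

To row units: -262 mm / 750 = -0.3493, -235 mm / 750 = -0.3133.

Call:
jog_arm:
  offsets: [-0.0133, -0.008, -0.0107, 0, 0, 0, -0.0533, -0.0347, -0.04, 0, 0, 0, -0.1067, -0.068, -0.06, 0, 0, 0, -0.16, -0.1013, -0.0733, 0, 0, 0, -0.2133, -0.136, -0.0733, 0, 0, 0, -0.2667, -0.1693, -0.0733, 0, 0, 0, -0.3133, -0.2, -0.0733, 0, 0, 0, -0.3493, -0.2227, -0.0733, 0, 0, 0]

```text
time_s: 4.55
eef_pos: [637.5, -86.7, 310.8]
ee_rot: [0.0, 0.231, 0.973, -0.0]
force: [1.5, -0.1, -1.1]
grip_width: 0.314
grip_force: 29.7
```

Call:
jog_arm:
  offsets: [-0.024, -0.0147, 0, 0, 0, 0, -0.0347, -0.0213, 0, 0, 0, 0, -0.04, -0.0253, 0, 0, 0, 0, -0.04, -0.0253, 0, 0, 0, 0, -0.04, -0.0253, 0, 0, 0, 0]

```text
time_s: 5.05
eef_pos: [654.8, -112.9, 310.9]
ee_rot: [-0.0, 0.23, 0.973, 0.0]
force: [-0.3, 0.8, 0.1]
grip_width: 0.316
grip_force: 29.7
```

Run:
```python
from rig import ctrl
from h import *
c=ctrl.calibration("wrist");im=ctrl.capture("wrist");cv2.imwrite("pics/w3.png",im[:,:,::-1]);cv2.imwrite("pics/t3.png",ctrl.capture("top")[:,:,::-1])
s=ctrl.sense();print(s['eef_pos'],s['ee_rot'],c['position'],c['attitude'])
```

```text
[ 654.87117041 -112.80590298  310.95759708] [-1.25447130e-06  2.29795329e-01  9.73238977e-01  1.37591921e-05] [596.43964348 -83.38728105 280.07386641] [0.11242888 0.84331372 0.52093532 0.06934053]
```

View pics/w3.png

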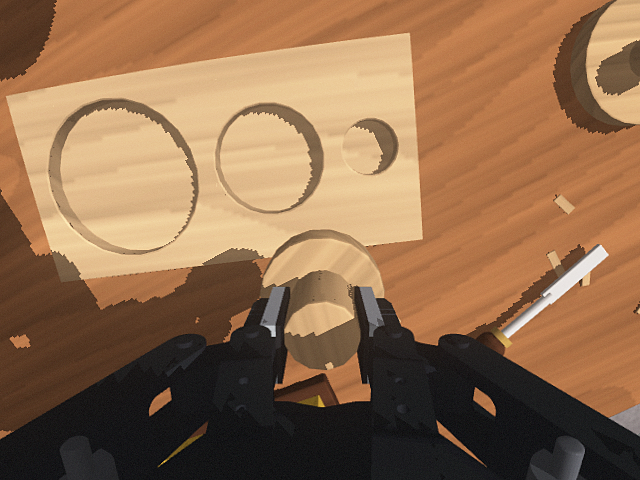

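The wrist view shows the mouth of the smallest pocket at about (370,147) and the middle one at about (269.5,157.5). The held spigot top is at (321.5,334), and the gauge corners are at (7,95), (410,33) and (423,240).

Run:
```python
from rig import ctrl
from h import *
np.set_printoptions(precision=1,suppress=True)
c=ctrl.calibration("wrist");T=ctrl.calibration("top")
for p,t in (((370,147),(389,200)),((269.5,157.5),(429,214)),((123,176),(490,234))): print(plane(c,p,22),tri(c,p,T,t))
for p,t in (((7,95),(542,208)),((410,33),(357.5,233)),((423,240),(382,156.5))): print(plane(c,p,22),tri(c,p,T,t))
s=ctrl.sense();zt=s['eef_pos'][2]-196.2
print("spigot top",plane(c,(321.5,334),zt+52),"disc top mid",plane(c,(324,290),zt+18), "disc sides",plane(c,(264,285),zt+18),plane(c,(384,285),zt+18),"eef",s['eef_pos'])
M=R.from_quat(s['ee_rot'][[1,2,3,0]]).as_matrix()
h0,h1=plane(c,(370,147),22),plane(c,(269.5,157.5),22)
for h in(h0,h1): print("tool shift from eef axis",M.T@(h-s['eef_pos']))
print("yaw off gauge", M[:,0],(h0-h1)/np.linalg.norm(h0-h1))
```

```text
[611.5 -53.6  22. ] (array([611.1, -53.3,  15.3]), np.float64(1.5981789090083145))
[ 586.6 -119.3   22. ] (array([ 586. , -121. ,   13.2]), np.float64(1.1296374866413004))
[ 549.7 -219.6   22. ] (array([ 549.5, -221.1,   19.8]), np.float64(0.8590049309371122))
[ 462.5 -264.1   22. ] (array([ 549.9, -197. ,  183.4]), np.float64(79.9632362862064))
[557.1   0.6  22. ] (array([555. ,   1.9,  15.4]), np.float64(2.6039678012289387))
[689.5 -46.2  22. ] (array([690.3, -44.3,  12.8]), np.float64(5.0460384269016165))
spigot top [ 652.9 -111.8  166.8] disc top mid [ 651.1 -109.7  132.8] disc sides [ 637.3 -132.1  132.8] [660.8 -85.2 132.8] eef [ 654.9 -112.8  311. ]
tool shift from eef axis [ 65.3  33.5 289. ]
tool shift from eef axis [ 58.2 -36.4 289. ]
yaw off gauge [-0.9  0.4  0. ] [0.4 0.9 0. ]
```

To row units: 85 mm / 750 = 0.1133, 80 mm / 750 = 0.1067.

Call:
jog_arm:
  offsets: [0.0133, 0.0067, 0.0067, 0, 0, 0, 0.04, 0.02, 0.0267, 0, 0, 0, 0.0667, 0.0347, 0.0507, 0, 0, 0, 0.0813, 0.0427, 0.0733, 0, 0, 0, 0.0867, 0.0453, 0.0933, 0, 0, 0, 0.0867, 0.0453, 0.1067, 0, 0, 0, 0.0867, 0.0453, 0.1133, 0, 0, 0, 0.0867, 0.0453, 0.1133, 0, 0, 0]

```text
time_s: 5.95
eef_pos: [612.3, -54.3, 225.4]
ee_rot: [-0.0, 0.23, 0.973, -0.0]
force: [-0.6, -0.9, 0.5]
grip_width: 0.321
grip_force: 29.7
```

Call:
jog_arm:
  offsets: [0, 0, 0.0013, 0, 0, 0, 0, 0, 0.0027, 0, 0, 0, 0, 0, 0.004, 0, 0, 0, 0, 0, 0.0053, 0, 0, 0, 0, 0, 0.0067, 0, 0, 0, 0, 0, 0.0073, 0, 0, 0, 0, 0, 0.008, 0, 0, 0, 0, 0, 0.008, 0, 0, 0]

```text
time_s: 6.75
eef_pos: [612.2, -54.1, 219.6]
ee_rot: [-0.0, 0.23, 0.973, 0.0]
force: [0.5, 0.2, -1.5]
grip_width: 0.317
grip_force: 29.7
```

To row units: 1 mm / 750 = 0.0013, 0.5 mm / 750 = 0.0007.

Call:
jog_arm:
  offsets: [0.0007, 0, 0.0007, 0, 0, 0, 0.0013, 0, 0.0013, 0, 0, 0, 0.0013, 0, 0.0013, 0, 0, 0]

```text
time_s: 7.05
eef_pos: [611.2, -53.6, 218.6]
ee_rot: [-0.0, 0.23, 0.973, -0.0]
force: [-0.9, -0.3, -0.8]
grip_width: 0.316
grip_force: 29.7
```

Call:
jog_arm:
  offsets: [0, 0, 0.0007, 0, 0, 0, 0, 0, 0.0013, 0, 0, 0, 0, 0, 0.0013, 0, 0, 0]

```text
time_s: 7.35
eef_pos: [611.3, -53.6, 218.4]
ee_rot: [0.0, 0.23, 0.973, -0.0]
force: [-4.2, 0.2, 4.8]
grip_width: 0.321
grip_force: 30.3
```

It touched at 218.4, as expected for resting on the gauge top. I release it so that it rests there, then check.

Call:
jog_arm:
  offsets: [0, 0, 0, 0, 0, 0, 0, 0, 0, 0, 0, 0, 0, 0, 0, 0, 0, 0, 0, 0, 0, 0, 0, 0, 0, 0, 0, 0, 0, 0, 0, 0, 0, 0, 0, 0]
  finger_gap: 0.5

```text
time_s: 7.95
eef_pos: [611.3, -53.7, 217.6]
ee_rot: [-0.0, 0.23, 0.973, 0.0]
force: [0.5, 0.1, -0.6]
grip_width: 0.501
grip_force: 0.0
```

Run:
```python
from rig import ctrl
from h import *
im=ctrl.capture("wrist")[:,:,::-1]; sd=ctrl.capture("side")[:,:,::-1]
cv2.imwrite("pics/w4.png",np.hstack([cv2.resize(im,(400,300)),cv2.resize(sd[190:370,330:570],(400,300))]))
```

```text
(no output)
```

View pics/w4.png

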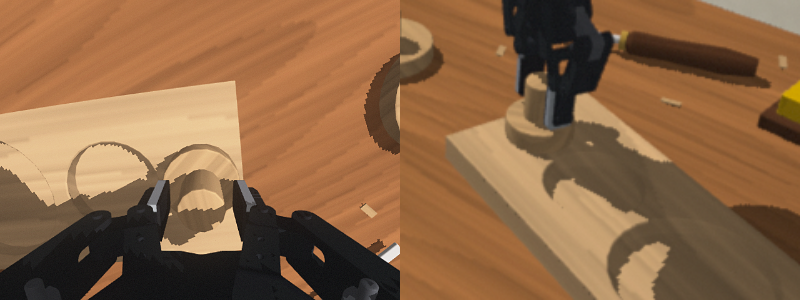

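The views show the roundel released and resting flat on the gauge over the smallest pocket, with the spigot between the open fingers. I regrip it, lift, and shift by (-7,-70) in tool axes.

Call:
jog_arm:
  offsets: [0, 0, 0, 0, 0, 0, 0, 0, 0, 0, 0, 0, 0, 0, 0, 0, 0, 0, 0, 0, 0, 0, 0, 0, 0, 0, 0, 0, 0, 0, 0, 0, 0, 0, 0, 0, 0, 0, 0, 0, 0, 0, 0, 0, 0, 0, 0, 0]
  finger_gap: 0
  grip_force: 30

```text
time_s: 8.85
eef_pos: [611.3, -53.7, 217.8]
ee_rot: [0.0, 0.23, 0.973, 0.0]
force: [0.1, -0.4, 2.5]
grip_width: 0.317
grip_force: 29.6
```

Call:
jog_arm:
  offsets: [0, 0, -0.004, 0, 0, 0, 0, 0, -0.0133, 0, 0, 0, 0, 0, -0.0213, 0, 0, 0, -0.0013, -0.0133, -0.024, 0, 0, 0, -0.004, -0.04, -0.024, 0, 0, 0, -0.0067, -0.0667, -0.024, 0, 0, 0, -0.0087, -0.0867, -0.024, 0, 0, 0, -0.0093, -0.0933, -0.024, 0, 0, 0]

```text
time_s: 9.65
eef_pos: [585.6, -121.0, 235.8]
ee_rot: [0.0, 0.231, 0.973, -0.0]
force: [-0.7, 0.2, -0.5]
grip_width: 0.318
grip_force: 29.6
```

Call:
jog_arm:
  offsets: [0, 0, 0, 0, 0, 0, 0, 0, 0.0027, 0, 0, 0, 0, 0, 0.0067, 0, 0, 0, 0, 0, 0.0107, 0, 0, 0, 0, 0, 0.0147, 0, 0, 0, 0, 0, 0.0187, 0, 0, 0, 0, 0, 0.02, 0, 0, 0, 0, 0, 0.02, 0, 0, 0]

```text
time_s: 10.45
eef_pos: [586.2, -119.4, 220.5]
ee_rot: [-0.0, 0.23, 0.973, 0.0]
force: [-0.4, -0.3, -0.3]
grip_width: 0.313
grip_force: 29.6
```

Run:
```python
from rig import ctrl
from h import *
im=ctrl.capture("wrist")[:,:,::-1]; sd=ctrl.capture("side")[:,:,::-1]
cv2.imwrite("pics/w5.png",np.hstack([cv2.resize(im,(400,300)),cv2.resize(sd[190:370,330:570],(400,300))]))
```

```text
(no output)
```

View pics/w5.png

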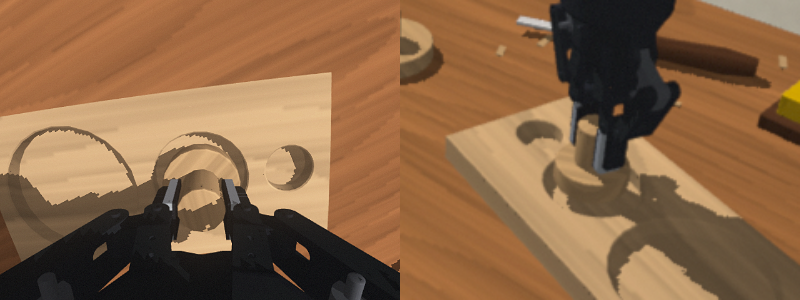

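The roundel sits centred over the middle pocket: in the wrist view the disc rim lies inside the pocket mouth at about (201,165) in the half-scale image. I lower it gently.

To row units: 14.5 mm / 750 = 0.0193, 13.5 mm / 750 = 0.018.

Call:
jog_arm:
  offsets: [0, 0, 0.0027, 0, 0, 0, 0, 0, 0.0067, 0, 0, 0, 0, 0, 0.0107, 0, 0, 0, 0, 0, 0.0133, 0, 0, 0, 0, 0, 0.016, 0, 0, 0, 0, 0, 0.018, 0, 0, 0, 0, 0, 0.0193, 0, 0, 0, 0, 0, 0.0193, 0, 0, 0]

```text
time_s: 11.35
eef_pos: [586.2, -119.4, 206.1]
ee_rot: [-0.0, 0.23, 0.973, 0.0]
force: [0.8, -0.0, -1.3]
grip_width: 0.317
grip_force: 29.6
```

Call:
jog_arm:
  offsets: [0, 0, 0.0007, 0, 0, 0, 0, 0, 0.0013, 0, 0, 0, 0, 0, 0.0017, 0, 0, 0, 0, 0, 0.0017, 0, 0, 0]

```text
time_s: 11.75
eef_pos: [586.2, -119.4, 204.9]
ee_rot: [0.0, 0.23, 0.973, -0.0]
force: [-0.1, -0.7, -0.3]
grip_width: 0.313
grip_force: 29.6
```

To row units: 0.8 mm / 750 = 0.0011, 0.4 mm / 750 = 0.0005.

Call:
jog_arm:
  offsets: [0, 0, 0.0005, 0, 0, 0, 0, 0, 0.0011, 0, 0, 0, 0, 0, 0.0011, 0, 0, 0]

```text
time_s: 12.05
eef_pos: [586.2, -119.4, 204.0]
ee_rot: [-0.0, 0.23, 0.973, 0.0]
force: [-0.3, -0.0, -0.7]
grip_width: 0.318
grip_force: 29.6
```

Call:
jog_arm:
  offsets: [0, 0, 0.0004, 0, 0, 0, 0, 0, 0.0007, 0, 0, 0, 0, 0, 0.0007, 0, 0, 0]

```text
time_s: 12.35
eef_pos: [586.2, -119.4, 203.8]
ee_rot: [0.0, 0.23, 0.973, -0.0]
force: [-1.1, 0.4, 2.7]
grip_width: 0.316
grip_force: 29.7
```

It touched the floor at 203.8. I release to half open, rise, then open fully.

Call:
jog_arm:
  offsets: [0, 0, 0, 0, 0, 0, 0, 0, 0, 0, 0, 0, 0, 0, 0, 0, 0, 0, 0, 0, 0, 0, 0, 0, 0, 0, 0, 0, 0, 0, 0, 0, 0, 0, 0, 0]
  finger_gap: 0.6

```text
time_s: 12.95
eef_pos: [586.2, -119.4, 203.6]
ee_rot: [-0.0, 0.23, 0.973, -0.0]
force: [0.1, -0.5, -0.3]
grip_width: 0.602
grip_force: 0.0
```

Call:
jog_arm:
  offsets: [0, 0, -0.0067, 0, 0, 0, 0, 0, -0.0267, 0, 0, 0, 0, 0, -0.06, 0, 0, 0, 0, 0, -0.0933, 0, 0, 0, 0, 0, -0.1267, 0, 0, 0, 0, 0, -0.1467, 0, 0, 0, 0, 0, -0.1533, 0, 0, 0, 0, 0, -0.1533, 0, 0, 0]

```text
time_s: 13.75
eef_pos: [586.1, -119.4, 319.6]
ee_rot: [0.001, 0.23, 0.973, -0.0]
force: [0.2, 1.3, -0.1]
grip_width: 0.599
grip_force: 0.0
```

Run:
```python
from rig import ctrl
from h import *
im=ctrl.capture("wrist")[:,:,::-1]; sd=ctrl.capture("side")[:,:,::-1]
cv2.imwrite("pics/w6.png",np.hstack([cv2.resize(im,(400,300)),cv2.resize(sd[190:370,330:570],(400,300))]))
```

```text
(no output)
```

View pics/w6.png

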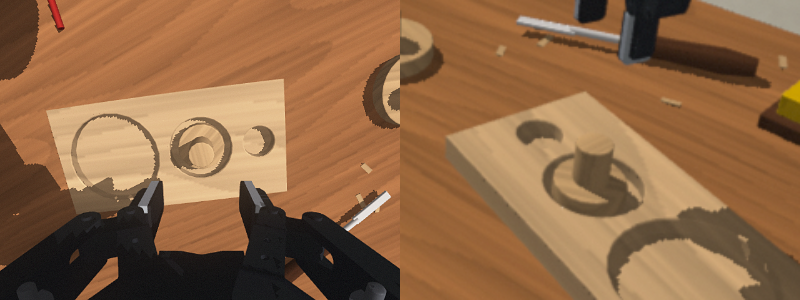

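The roundel lies flat in the middle pocket (half-scale wrist view, about (201,147)), with clearance all round and the gripper clear above it.

```bash
python3 -c "
from rig import ctrl
print(ctrl.finish_job())"
```

```text
the job is handed in; nothing more can be done
None
```

I rested the smaller roundel flat over the smallest pocket, then lowered it into the middle pocket, where it lies flat on the floor; I handed the job in at about 14 s.

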